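Hold the card clip open round the reference card's edge

TASK

On the card stand, turn the red clamp knob anticlockwise (seen from above) about a quarter turn, to its stop, to free the clip carriage; then squeeze the clip's two blue levers so that both jaws gape, and with the clip kept open slide the carriage towards the card until the jaws reach about 14 mm past the card's near edge, one jaw on either side. Finish there still holding the levers squeezed, with the jaws wide open and clear of the card, so that a colleague can slip a cover sheet in. Do not let the jaws bite or push the card, and leave the other things on the bench alone.

Things in the scene. Friction and masses are not known exactly. Their poses are not given: they have to be found in the camera images.
- card_stand: Grey foot plate 360 x 70 x 12 mm with a wing on its right (-y) side for the knob; fixed to the bench, placed and turned differently each time. Its x axis runs along the aluminium rail towards the card, z up; origin on the bench surface, on the rail's centre line. At its far (+x) end a slotted block (24 mm wide, 36 mm high) holds the card upright.
- clamp_knob (a joint): Angle of the red clamp knob in rad: 0 = closed (as it starts), grows anticlockwise seen from above to a stop at 1.5. Its eccentric cam bars the carriage's stop block until about 1.1; count it as free from 1.2 on. Turning takes about 0.12 N m; it stays where it is left.
- knob_grip (a point): Middle of the knob's grip, on its upright axis, 60 mm above the bench. The grip is a red bar 40 mm long, 12 mm thick, from 45 to 72 mm above the bench; this point's x axis lies along the bar (along the rail when closed) and turns with it. The knob stands on the stand (not the carriage), 137 mm behind and 40 mm to the right of the stand's origin (stand frame -0.137, -0.040).
- carriage: Black carriage, 180 x 34 mm, 32 mm high, carrying the spring clip. Slides 92 mm along the rail towards the card (stand's +x); starts in the first 20 mm. Closed, the knob stops it within about 25 mm; freed, it slides with about 1.2 N friction and pushes the stop block along. Clip: two halves on upright pivots, blue levers away from the card, jaws towards it. Origin on the bench below the pivots; x to the card.
- levers_mid (a point): Point of the carriage midway between the blue levers, where they are pinched: on the rail's centre line, 63 mm above the bench, 44 mm behind the pivots; x towards the card, y across. Levers: 30 mm long along the rail, 22 mm tall (52 to 74 mm above the bench), about 48 mm over their outsides here (52 at the ends) at rest, 16 to 23 mm fully squeezed. Carriage top below them: 32 mm.
- lever_left_pad (a point): Outside middle of the left (+y) blue lever, 4 mm thick; moves with the lever.
- lever_right_pad (a point): The same on the right (-y) lever.
- jaw_left (a joint): Opening of the left half in rad: 0 = shut (spring pressed), 0.35 = stop. The spring needs about 6 N on the lever to start and 9 N fully open, on each side, so a grip of 15 N or more. Each 0.1 rad moves that jaw's tip about 4 mm away from the centre line and the lever 4 mm towards it. Count it as open from 0.15; squeeze it as far as it goes.
- jaw_right (a joint): The same for the right half; the halves move separately, so the squeeze should be centred.
- jaw_mouth (a point): Point of the carriage where the closed jaw tips meet, 38 mm ahead of the pivots (82 mm ahead of levers_mid), 63 mm above the bench, on the rail's centre line; x towards the card. It marks how far the jaws reach.
- card: Loose white colour reference card with coloured squares, 70 mm wide (x, along the rail), 3 mm thick (y), 90 mm tall (z), standing in the 4.4 mm slot of the block on the rail's centre line. Origin under its centre, 16 mm above the bench; its top is 106 mm above the bench.
- card_edge (a point): Middle of the card's upright near edge (facing the clip) at the jaws' height, 63 mm above the bench; x points on into the card, along the rail.
- stop_block: Small loose white block, 16 x 10 x 15 mm, in the track beside the carriage between its tail lug and the knob's cam; the carriage pushes it, it need not be handled. Origin under its centre.
- note_pad: Yellow pad of notes, 51 x 51 x 13 mm, loose bystander; origin under its centre.
- coverslips: Small white box with blue lid, 31 x 31 x 16 mm, loose bystander; origin under its centre.
- tweezers: Steel tweezers, 120 mm long, 10 mm high, loose bystander; origin under the centre.
- petri_1: Round dish with a pink filling, 90 mm across, 15 mm high, loose bystander; origin under its centre.
- marker_red: White and red marker, 124 mm long, 17 mm high, loose bystander; origin under its centre.
- pen_blue: White and blue pen, 142 mm long, 11 mm high, loose bystander; origin under its centre.

How it is judged:
On the way, in this order (a step that is already met when the one before it is completed fails the run):
1. the clamp knob is turned free while the carriage is still well short of the card (value of joint clamp_knob above 1.2 rad and x of jaw_mouth in the frame of card_edge below -0.03 m), for 0.2 s.
2. the fingers squeeze the clip open on both sides, the jaws still short of the card (value of joint each of jaw_left, jaw_right above 0.15 rad and contact force between the fingers and carriage above 2 N and x of jaw_mouth in the frame of card_edge below -0.003 m), for 0.2 s.
At the end, for the whole second after the job is handed in: The fingers hold the clip squeezed (over 2 N) with both halves more than 0.15 rad open, the jaws reach 7 to 21 mm past the card's near edge without touching the card, the card stands upright (within 0.1 rad) where it was (within 6 mm), and the clamp knob is still free (over 1.1 rad) (value of joint each of jaw_left, jaw_right above 0.15 rad and contact force between the fingers and carriage above 2 N and x of jaw_mouth in the frame of card_edge between 0.007 and 0.021 m and contact force between carriage and card below 0.3 N and angle between card's own z axis and vertical below 0.1 rad and distance of card from where it was at the start of the episode below 0.006 m and value of joint clamp_knob above 1.1 rad); the arm keeps its last pose, push and grip.
It fails at once if the jaws bite or push the card (over 2 N) (contact force between carriage and card above 2 N).
It fails at once if the card is knocked over or shifted (distance of card from where it was at the start of the episode above 0.012 m or angle between card's own z axis and vertical above 0.2 rad).
It fails at once if a bystander is moved more than 3 cm (distance of any of note_pad, coverslips, tweezers, petri_1, marker_red, pen_blue from where it was at the start of the episode above 0.03 m).
It also fails if it takes over 45 s, if anything falls off the work surface, if the arm or the gripper's body presses on something with over 40 N, if the wrist force passes 120 N, or if a joint passes its speed limit or range.

ROBOT

A 6-joint arm with a two-finger parallel gripper is mounted at the origin on a cart in front of the work surface, level with it; the furniture and walls round the work are solid. World frame = base frame: x ahead of the robot, y to its left, z up, the work surface at z = 0. Lengths are in m, angles in rad, forces in N, time in s.
With the tool pointing down it reaches from about 0.35 to 0.875 m from the base axis. Payload 15.5 kg.
Tool frame: the origin (TCP) lies on the centre line of the jaws, within the pads' length; the fingertips stand 17 mm ahead of it and the grasp point (between the pads) lies 2 mm behind it (tcp_to_tips is the distance from the TCP to the fingertips, in m); z points along the fingers, y is the direction in which the jaws open and shut (so a half turn about z gives the same grasp; the last joint's range is limited). The gripper opens to 85 mm and grips with 20 to 120 N. Pads are 22 mm wide; open, the fingers measure 114 mm over their backs; the gripper's body (76 mm by 85 mm) begins 54 mm behind the grasp point. The pads swing forward as they close: fully open they stand 13 mm farther back than shut.
Start: joints at [-1.375, 0.494, 1.345, -0, 1.302, -0.096], TCP at [0.179, -0.599, 0.248] pointing down, gripper open.
Joint ranges: [-2.91, 2.91], [-0.82, 2.16], [0.22, 2.67], [-1.22, 4.37], [0.12, 2.79], [-3.08, 3.08]. Speed limits (rad/s): [1.89, 1.89, 2.57, 3.01, 3.01, 3.01].

INTERFACE

Orientations are given as a rotation vector (axis times angle).
In Python, from cell import * gives the robot as it stands.
- The arm moves only by the tool apply_moves, never from a script. Its argument "steps" is a list of rows, each an object with "offset": the shift along the world's x, y, z in mm, a list of three; "twist": the turn about the world's z in rad. A call has 1 to 10 rows; each row is the pose to reach, as a shift and turn from the pose commanded when the call began; what a row does not reach only later rows make up. A row lasts 1/8 s, in which the tool goes at most 62.5 mm and 10.7 degrees, less where a joint would pass 70% of its speed; a pose out of reach is approached as far as the arm can. A call with a gripper value outside its range is refused whole. "grip" is the finger opening in mm, from 0 to 85.4, set as the call begins (left out, the last holds). The fingers move at their own pace and stop on an object; "grip_force" is the grip in N (left out, the last holds). Time passes only in rows, so rows that repeat a pose let the fingers close. It gives the time, the measured TCP pose, the force and the opening at its end, in the units of the state.
- get_state(): the state, without advancing time (a new reading comes with each control period).
- read_camera(name): name is "scene" or "top"; returns a dict with "pixels" (384x512x3 uint8, red, green, blue), "fx", "fy", "cx", "cy" (pixels), "D" ([k1, k2, p1, p2, k3] as OpenCV has them; the pictures are not rectified), "T" (4x4, takes a point from camera to world coordinates). Camera axes: x right, y down, z forward; pixel columns grow to the right and rows downward; lengths in m; the calibration is good to about 2 mm. A picture is of the moment at which its call begins. There is no depth.
- job_done(): hands the job in, once; it reports no verdict.
Trained networks look in the newest picture that a camera, given by its name, has taken for a name from the list of things; names that differ only in an ending like _2 or _b are one class to them, and where a whole thing is asked for, a point or a joint stands for the part that bears it (a point fixed in the world has none). Each returns a list of dicts, best first, with "p" (0 to 1); they miss things now and then, are a little off and sometimes report something else, mostly with a low value. They report only what shows in the picture. A call takes as long as a camera call.
- silhouettes(camera, label): "mask" (384x512 bool, what is visible of it) and "extent" ([left, top, right, bottom] in pixels, round what is visible of it).
- landmark_of(camera, label): "location" ([column, row] in pixels: a listed point, or the origin of a listed thing).
The state is a dict: "clock": time; "joint_pos": joint angles; "qvel": joint speeds; "joint_efforts": joint torques, N m; "tool_pos": TCP position; "eef_rot": TCP orientation; "contact_force": force on the tool from outside, world axes, zero at the start; "ft_torque": the same for the moment, N m; "grip_width": finger opening in m.
Only numpy, scipy, OpenCV 4.12 (cv2) and the standard library are available. Lean on these libraries where they do the work, as an engineer would, in place of code of your own. Each camera call takes 0.05 s, during which the arm holds its last target. There are 200 camera calls.

## Working session

There is one attempt and no reset: what is moved stays moved. The work goes in short steps, Python scripts to look and compute and a tool call to move; the robot and the scene stay as the last step left them, time stands still between calls to the robot, and variables do not carry over. Pictures are saved under pics/ and viewed, about 8 in all and at most 12, crops included, and the job is handed in when it is done.

Besides the shell and the picture viewer there is one more tool, called after "Request:" as name(argument=value, ...) on one line, values as JSON. apply_moves: Moves the arm, as the interface text tells. Its arguments: {"type":"object","properties":{"steps":{"type":"array"},"grip":{"type":"number"},"grip_force":{"type":"number"}},"required":["steps"]}

```bash
mkdir -p pics; cat > h.py <<'E'
from cell import *
import numpy as np, cv2
def K(c): return np.array([[c["fx"],0,c["cx"]],[0,c["fy"],c["cy"]],[0,0,1.]])
def proj(c,P):
    M=np.linalg.inv(c["T"]); return cv2.projectPoints(np.atleast_2d(P).astype(float),cv2.Rodrigues(M[:3,:3])[0],M[:3,3],K(c),np.array(c["D"]))[0][:,0]
def ray(c,uv):
    n=cv2.undistortPoints(np.array([[uv]],float),K(c),np.array(c["D"]))[0,0]
    return c["T"][:3,3],c["T"][:3,:3]@np.array([n[0],n[1],1.])
def atz(c,uv,z):
    o,d=ray(c,uv); return o+d*(z-o[2])/d[2]
def tri(a,ua,b,ub):
    o1,d1=ray(a,ua);o2,d2=ray(b,ub)
    s=np.linalg.lstsq(np.c_[d1,-d2],o2-o1,rcond=None)[0]
    p,q=o1+d1*s[0],o2+d2*s[1]; return (p+q)/2,np.linalg.norm(p-q)
E
python3 - <<'E'
from h import *
c={n:read_camera(n) for n in("scene","top")}
for n in c: cv2.imwrite(f"pics/{n}0.png",cv2.resize(c[n]["pixels"][:,:,::-1],(768,576)))
np.set_printoptions(precision=4,suppress=True)
for n in c: print(n,c[n]["T"][:3,3])
for l in "knob_grip levers_mid lever_left_pad lever_right_pad jaw_mouth card_edge card card_stand carriage".split():
    r={n:landmark_of(n,l) for n in c}
    for n in r: print(l,n,[(np.round(x["location"],1),round(x["p"],2)) for x in r[n][:2]])
    if r["scene"] and r["top"]: print("   ",*tri(c["scene"],r["scene"][0]["location"],c["top"],r["top"][0]["location"]))
E
```

```text
scene [-0.8199  0.7645  1.0721]
top [0.4332 0.0522 1.6784]
knob_grip scene [(array([258.9, 204.2]), 0.38)]
knob_grip top [(array([271.4, 211.2]), 0.38)]
    [ 0.5107 -0.0012  0.0616] 0.0029755861878067668
levers_mid scene [(array([237.7, 204.6]), 0.78), (array([222.8, 190.3]), 0.34)]
levers_mid top [(array([253.6, 193.3]), 0.63)]
    [0.5746 0.062  0.0423] 0.00711345200694006
lever_left_pad scene [(array([235.1, 201.9]), 0.47)]
lever_left_pad top [(array([242.5, 193.2]), 0.61)]
    [0.567  0.09   0.0694] 0.015277652839035608
lever_right_pad scene [(array([237.5, 202. ]), 0.71), (array([243.3, 195.7]), 0.37)]
lever_right_pad top [(array([258.4, 190.9]), 0.54), (array([353.6, 205.4]), 0.2)]
    [0.5855 0.0506 0.0453] 0.0189915805207688
jaw_mouth scene [(array([226.4, 192.6]), 0.9)]
jaw_mouth top [(array([245.8, 166.9]), 0.97)]
    [0.6603 0.0818 0.0609] 0.009951852874531602
card_edge scene [(array([216.3, 187.9]), 0.45)]
card_edge top [(array([239.6, 151.2]), 0.53)]
    [0.7152 0.1038 0.0617] 0.009484660938934174
card scene [(array([212.4, 193.8]), 0.53)]
card top [(array([239.5, 146.1]), 0.41)]
    [0.7429 0.1086 0.0172] 0.00324575170592776
card_stand scene [(array([227.1, 210.8]), 0.72)]
card_stand top [(array([246.4, 176.7]), 0.57), (array([386.3, 203.2]), 0.27)]
    [ 0.6385  0.0857 -0.0195] 0.0004921153206142626
carriage scene [(array([231.8, 206.6]), 0.92)]
carriage top [(array([245.9, 182.8]), 0.92)]
    [0.6097 0.0821 0.0185] 0.009779839098823163
```

```bash
python3 - <<'E'
import cv2
a=cv2.imread("pics/scene0.png");b=cv2.imread("pics/top0.png")
def crop(p,x0,y0,w,h,s): return cv2.resize(p[int(y0*1.5):int((y0+h)*1.5),int(x0*1.5):int((x0+w)*1.5)],None,fx=s,fy=s,interpolation=cv2.INTER_CUBIC)
A=crop(a,190,140,100,110,2.6)
B=crop(b,200,130,100,110,2.6)
import numpy as np
cv2.imwrite("pics/crop0.png",np.hstack([A,B]))
E
```

```text
(no output)
```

View pics/crop0.png

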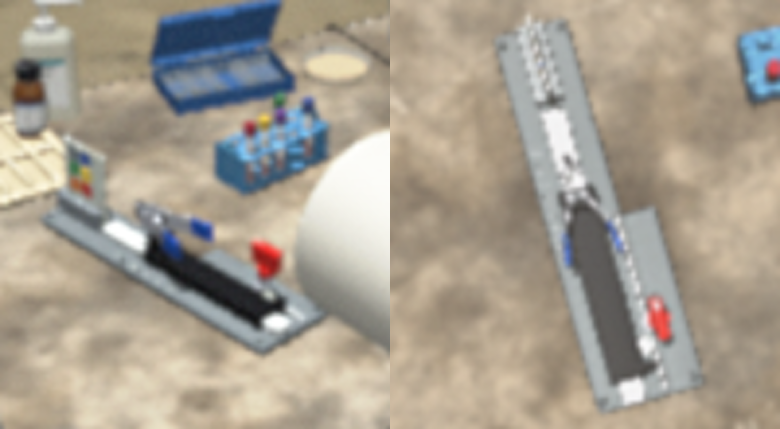

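View pics/top0.png

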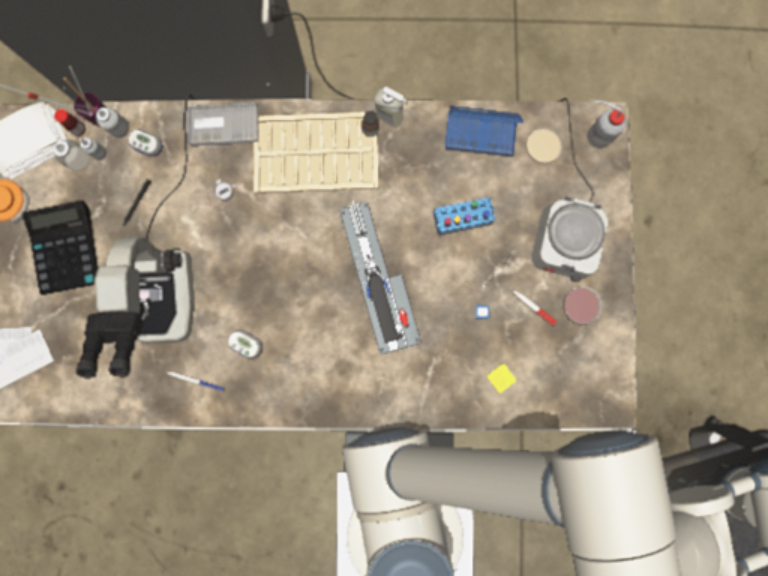

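The top view shows the stand lying in front of the robot. In raw pixels, the plate corners are about (227,139), (245,135), (255,236) and (280,228), with the red knob at (270,212), the blue levers near (246,193) and (257,190), and the card near (239,147). The bystanders are well off to the right and left. I'll fit the stand pose next.

```bash
cat > fit.py <<'E'
from h import *
from scipy.optimize import least_squares
np.set_printoptions(precision=4,suppress=True)
c={n:read_camera(n) for n in("scene","top")}
obs=[]
for l in "knob_grip levers_mid jaw_mouth card_edge card card_stand carriage".split():
    for n in c:
        r=landmark_of(n,l)
        if r and r[0]["p"]>.3: obs.append((l,n,np.array(r[0]["location"]),1))
def cen(n,f,box):
    hsv=cv2.cvtColor(c[n]["pixels"],cv2.COLOR_RGB2HSV); m=f(hsv); k=np.zeros_like(m); x0,y0,x1,y1=box; k[y0:y1,x0:x1]=1; m&=k
    v,u=np.nonzero(m); return np.array([u.mean(),v.mean()]),len(u),np.c_[u,v]
red=lambda h:((h[...,0]<8)|(h[...,0]>172))&(h[...,1]>150)&(h[...,2]>80)
blue=lambda h:(h[...,0]>105)&(h[...,0]<130)&(h[...,1]>120)
for n,b in(("top",(262,200,280,222)),("scene",(250,195,268,216))):
    q=cen(n,red,b); print("red",n,q[0],q[1]); obs.append(("red",n,q[0],3))
q=cen("top",blue,(240,183,252,204));print(q[0],q[1]); q2=cen("top",blue,(252,180,264,200));print(q2[0],q2[1])
obs.append(("blue","top",(q[0]+q2[0])/2,2))
def model(p):
    x,y,th,s,cx,off=p; C,S=np.cos(th),np.sin(th)
    W=lambda a,b,z:np.array([x+C*a-S*b,y+S*a+C*b,z])
    return {"knob_grip":W(-.137,-.04,.06),"red":W(-.137,-.04,.066),"levers_mid":W(s-.044,0,.063),"blue":W(s-.044,0,.07),"jaw_mouth":W(s+.038,0,.063),"card_edge":W(cx-.035,0,.063),"card":W(cx,0,.016),"card_stand":W(0,0,0),"carriage":W(s,0,0),
     "c1":W(off+.18,.035,.012),"c2":W(off+.18,-.035,.012),"c3":W(off-.18,.035,.012)}
for l,uv in(("c1",(227.4,139.2)),("c2",(245.4,134.6)),("c3",(254.6,235.6))): obs.append((l,"top",np.array(uv)-.5,2))
def res(p):
    m=model(p); return np.concatenate([(proj(c[n],m[l])[0]-uv)*w for l,n,uv,w in obs])
r=least_squares(res,[.64,.085,.27,-.03,.11,0],loss="soft_l1")
print(r.x); m=model(r.x)
for l,n,uv,w in obs: print(l,n,proj(c[n],m[l])[0]-uv)
for l in m: print(l,m[l])
E
python3 fit.py
```

```text
red top [268.913  212.6087] 23
red scene [258.     206.1429] 42
[245.  194.5] 4
[257.5 190.5] 2
[ 0.6268  0.0812  0.2695 -0.011   0.119  -0.0204]
knob_grip scene [45.9246  9.6351]
knob_grip top [-2.3497  0.5429]
levers_mid scene [-1.1059 -2.4506]
levers_mid top [0.6375 0.114 ]
jaw_mouth scene [0.3985 3.9173]
jaw_mouth top [0.127  0.6567]
card_edge scene [-3.5301 -1.5838]
card_edge top [-0.25    0.2118]
card scene [-0.1971  0.6889]
card top [-0.0897  0.7689]
card_stand scene [ 0.6668 -1.9775]
card_stand top [-2.0281 -0.0305]
carriage scene [0.5649 0.4491]
carriage top [ 2.1706 -1.0904]
red top [-0.0126 -0.1438]
red scene [ 0.3403 -1.7296]
blue top [ 0.0702 -0.1635]
c1 top [-0.5167  0.0158]
c2 top [ 0.3511 -0.4367]
c3 top [-1.4391  0.9956]
knob_grip [0.5054 0.0062 0.06  ]
red [0.5054 0.0062 0.066 ]
levers_mid [0.5738 0.0666 0.063 ]
blue [0.5738 0.0666 0.07  ]
jaw_mouth [0.6528 0.0884 0.063 ]
card_edge [0.7077 0.1035 0.063 ]
card [0.7414 0.1129 0.016 ]
card_stand [0.6268 0.0812 0.    ]
carriage [0.6162 0.0783 0.    ]
c1 [0.7713 0.1574 0.012 ]
c2 [0.7899 0.0899 0.012 ]
c3 [0.4243 0.0616 0.012 ]
```

```bash
python3 - <<'E'
from h import *
from scipy.spatial.transform import Rotation as R
s=get_state();print(s)
print(R.from_rotvec(s["eef_rot"]).as_matrix().round(3))
E
```

```text
{'clock': 1.8, 'joint_pos': array([-1.37548322e+00,  4.93555481e-01,  1.34549256e+00, -3.76059263e-05,
        1.30251120e+00, -9.54909867e-02]), 'qvel': array([-4.61672291e-04, -2.77262779e-04, -2.36533183e-03, -1.37452509e-03,
       -5.23064164e-04, -2.58256345e-06]), 'joint_efforts': array([-1.55104859e-03, -8.82014751e+01, -3.84267569e+01, -2.96402404e-04,
        8.44601655e-04,  1.03994419e-04]), 'tool_pos': array([ 0.17919921, -0.59876031,  0.24830719]), 'eef_rot': array([ 3.10840466e+00,  4.55196523e-01, -5.42688341e-05]), 'contact_force': array([-0.57252941,  0.40781277, -0.34871283]), 'ft_torque': array([-0.0209685 , -0.00595408,  0.04176006]), 'grip_width': 0.08542362484822585}
[[ 0.958  0.287 -0.   ]
 [ 0.287 -0.958 -0.   ]
 [-0.     0.    -1.   ]]
```

Request:
apply_moves(steps=[{"offset":[30,55,0],"twist":0},{"offset":[60,110,0],"twist":0},{"offset":[90,165,0],"twist":0},{"offset":[118,220,0],"twist":0},{"offset":[148,275,0],"twist":-0.02},{"offset":[178,330,0],"twist":-0.02},{"offset":[208,385,0],"twist":-0.02},{"offset":[237,440,0],"twist":-0.02},{"offset":[267,495,0],"twist":-0.02},{"offset":[296,550,0],"twist":-0.02}], grip=40)

```text
clock: 3.05
tool_pos: [0.4761, -0.0468, 0.2486]
eef_rot: [3.112, 0.424, 0.001]
contact_force: [0.8, -1.7, -0.8]
grip_width: 0.04
```

Request:
apply_moves(steps=[{"offset":[30,55,-30],"twist":0},{"offset":[30,55,-80],"twist":0},{"offset":[30,55,-120],"twist":0},{"offset":[30,55,-120],"twist":0},{"offset":[30,55,-120],"twist":0}])

```text
clock: 3.68
tool_pos: [0.5059, 0.006, 0.1296]
eef_rot: [3.113, 0.424, 0.002]
contact_force: [-0.2, -0.2, 1.0]
grip_width: 0.04
```

```bash
python3 - <<'E'
from h import *
s=get_state();print(s["clock"],s["tool_pos"],s["eef_rot"],s["grip_width"],s["contact_force"])
cs={n:read_camera(n) for n in("scene","top")}
im=[]
for n,(x,y) in(("scene",(190,130)),("top",(200,130))):
    c=cs[n]; print(n,proj(c,s["tool_pos"]))
    im.append(cv2.resize(c["pixels"][y:y+120,x:x+100,::-1],None,fx=4,fy=4,interpolation=cv2.INTER_CUBIC))
cv2.imwrite("pics/k1.png",np.hstack(im))
E
```

```text
3.675 [0.50591128 0.0059849  0.129604  ] [3.11256892e+00 4.23534461e-01 2.08798796e-03] 0.04004332401000084 [-0.15706212 -0.1920377   1.04274071]
scene [[258.47947362 191.11900731]]
top [[269.50797432 211.4325978 ]]
```

View pics/k1.png

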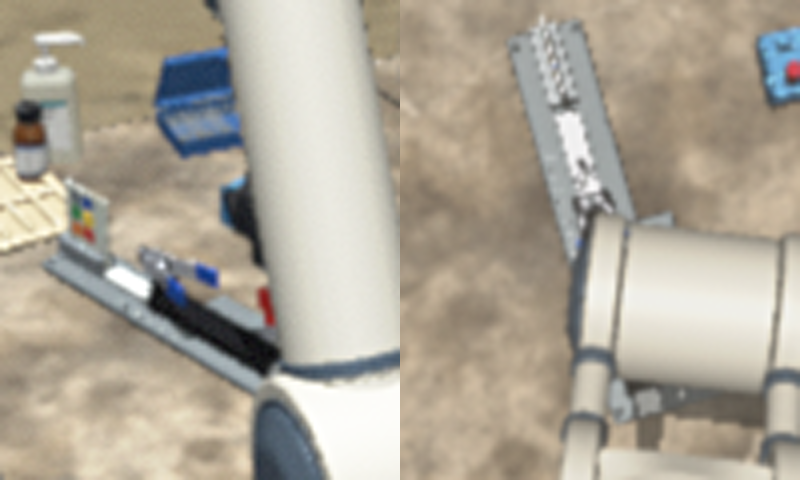

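The arm hides the knob in both views. The red is only just visible at about (258,204) in the scene view, where the fit put it. I'll descend with a 14 mm margin on each side and check by force.

Request:
apply_moves(steps=[{"offset":[0,0,-25],"twist":0},{"offset":[0,0,-45],"twist":0},{"offset":[0,0,-60],"twist":0},{"offset":[0,0,-67],"twist":0},{"offset":[0,0,-67],"twist":0}])

```text
clock: 4.4
tool_pos: [0.5053, 0.0062, 0.0614]
eef_rot: [3.113, 0.424, 0.0]
contact_force: [0.4, -0.5, 0.0]
grip_width: 0.0398
```

Request:
apply_moves(steps=[{"offset":[0,0,0],"twist":0},{"offset":[0,0,0],"twist":0},{"offset":[0,0,0],"twist":0},{"offset":[0,0,0],"twist":0}], grip=0, grip_force=20)

```text
clock: 4.9
tool_pos: [0.5057, 0.0058, 0.0619]
eef_rot: [3.112, 0.425, 0.002]
contact_force: [0.2, -6.0, 4.6]
grip_width: 0.0112
```

Gripped: the opening is 11 mm against the 12 mm bar. Next I'll turn it.

Request:
apply_moves(steps=[{"offset":[0,-1,0],"twist":0.1},{"offset":[0,-1,0],"twist":0.27},{"offset":[0,-1,0],"twist":0.44},{"offset":[0,-1,0],"twist":0.61},{"offset":[0,-1,0],"twist":0.78},{"offset":[0,-1,0],"twist":0.95},{"offset":[0,-1,0],"twist":1.12},{"offset":[0,-1,0],"twist":1.29},{"offset":[0,-1,0],"twist":1.43},{"offset":[0,-1,0],"twist":1.5}], grip_force=40)

```text
clock: 6.15
tool_pos: [0.5134, 0.0017, 0.0625]
eef_rot: [1.975, 2.424, 0.01]
contact_force: [35.4, -37.6, -31.4]
grip_width: 0.011
```

Request:
apply_moves(steps=[{"offset":[0,0,0],"twist":0.01},{"offset":[0,0,0],"twist":0.01},{"offset":[0,0,0],"twist":0.01}])

```text
clock: 6.52
tool_pos: [0.5135, 0.0017, 0.0625]
eef_rot: [1.967, 2.43, 0.01]
contact_force: [34.8, -38.6, -31.4]
grip_width: 0.0115
```

```bash
python3 -c "
from h import *
s=get_state();print(s['ft_torque'],s['contact_force'],s['tool_pos'],s['grip_width'],s['joint_pos'])"
```

```text
[-6.1407992  -5.25820741 -0.26181485] [ 34.83450877 -38.58429696 -31.39938984] [0.51352893 0.00173572 0.0624822 ] 0.011461695426770738 [-0.11108483  0.60564818  1.81457156 -0.00458866  0.70540776 -0.31771653]
```

Request:
apply_moves(steps=[{"offset":[8,-3,0],"twist":0.0},{"offset":[8,-3,0],"twist":0.0},{"offset":[8,-3,0],"twist":0.0}])

```text
clock: 6.9
tool_pos: [0.5144, 0.0011, 0.0621]
eef_rot: [1.974, 2.44, 0.001]
contact_force: [1.6, -14.2, 5.1]
grip_width: 0.0114
```

Request:
apply_moves(steps=[{"offset":[0,0,0],"twist":0.0},{"offset":[0,0,0],"twist":0.0},{"offset":[0,0,40],"twist":0.0},{"offset":[0,0,90],"twist":0.0},{"offset":[0,-50,140],"twist":0.0},{"offset":[0,-110,140],"twist":0.0},{"offset":[0,-170,140],"twist":-0.17},{"offset":[0,-230,140],"twist":-0.34},{"offset":[0,-290,140],"twist":-0.5},{"offset":[0,-340,140],"twist":-0.67}], grip=34)

```text
clock: 8.15
tool_pos: [0.5128, -0.3399, 0.2013]
eef_rot: [-2.674, -1.648, -0.0]
contact_force: [0.3, -0.2, -0.5]
grip_width: 0.0341
```

```bash
python3 - <<'E'
from h import *
s=get_state();print(s["clock"],s["tool_pos"],s["eef_rot"],s["grip_width"],s["contact_force"])
cs={n:read_camera(n) for n in("scene","top")}
im=[]
for n,(x,y) in(("scene",(195,140)),("top",(220,130))):
    c=cs[n]
    im.append(cv2.resize(c["pixels"][y:y+110,x:x+72,::-1],None,fx=5.4,fy=5.4,interpolation=cv2.INTER_CUBIC))
cv2.imwrite("pics/k2.png",np.hstack(im))
E
```

```text
8.15 [ 0.5127946  -0.33988425  0.20127083] [-2.67436197e+00 -1.64837866e+00 -1.33042510e-04] 0.03408890677096274 [ 0.30939331 -0.16896236 -0.53718427]
```

View pics/k2.png

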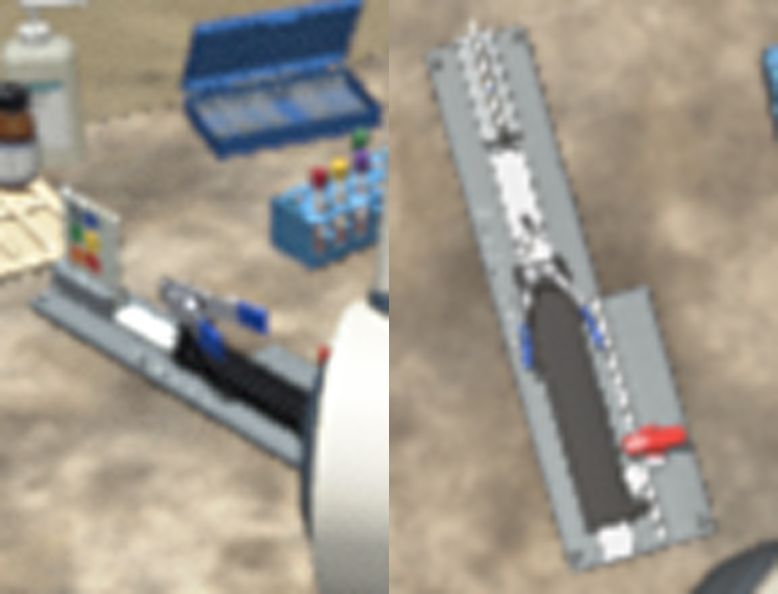

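The knob bar now lies across the rail: in the top view it is centred at about crop (655,438). The levers are at (526,345) and (594,326) in the top crop and at (211,338) and (255,318) in the scene crop. I'll triangulate these picks.

```bash
python3 - <<'E'
from h import *
np.set_printoptions(precision=4,suppress=True)
c={n:read_camera(n) for n in("scene","top")}
T=lambda x,y:((x-389+.5)/5.4-.5+220,(y+.5)/5.4-.5+130)
S=lambda x,y:((x+.5)/5.4-.5+195,(y+.5)/5.4-.5+140)
for k,a,b in(("left",(526,345),(211,338)),("right",(594,326),(255,318))):
    print(k,atz(c["top"],T(*a),.07),atz(c["scene"],S(*b),.063),*tri(c["top"],T(*a),c["scene"],S(*b)))
print("knob",atz(c["top"],T(655,438),.068))
P={k:atz(c["top"],T(*v),.012) for k,v in dict(fl=(428,45),fr=(523,28),nl=(575,570),nr=(715,530),wi=(608,300),wf=(650,288)).items()}
for k in P: print(k,P[k])
d=P["fl"]-P["nl"];print("yaw",np.arctan2(d[1],d[0]),np.linalg.norm(d)); 
d=P["wf"]-P["nr"];print("yaw",np.arctan2(d[1],d[0]),np.linalg.norm(d),"w",np.linalg.norm(P["fl"]-P["fr"]))
print("mouth",atz(c["top"],T(530,228),.065),"cardtop far",atz(c["top"],T(474,32),.106),"near",atz(c["top"],T(500,128),.106))
for n in("scene","top"):
  for l in("levers_mid","lever_left_pad","lever_right_pad","jaw_mouth","card_edge","knob_grip","carriage","card"):
    r=landmark_of(n,l)
    print(n,l,[(np.round(q["location"],1),round(q["p"],2),atz(c[n],q["location"],{"card":.016,"carriage":0}.get(l,.063))) for q in r[:1]])
E
```

```text
left [0.5698 0.0883 0.07  ] [0.5725 0.0855 0.063 ] [0.5698 0.0877 0.0653] 0.0015915532986151837
right [0.582  0.0453 0.07  ] [0.5816 0.0427 0.063 ] [0.582  0.044  0.0633] 0.0027563201236650713
knob [0.5113 0.0064 0.068 ]
fl [0.7742 0.1559 0.012 ]
fr [0.7858 0.0929 0.012 ]
nl [0.4276 0.0567 0.012 ]
nr [ 0.454  -0.0345  0.012 ]
wi [0.6046 0.0359 0.012 ]
wf [0.6126 0.0083 0.012 ]
yaw 0.2787318875737667 0.36044307805985176
yaw 0.26381397797123735 0.16428299355975862 w 0.06403541073968834
mouth [0.6451 0.0863 0.065 ] cardtop far [0.7633 0.1213 0.106 ] near [0.7025 0.1046 0.106 ]
scene levers_mid [(array([236.2, 200.5]), 0.92, array([0.5789, 0.0704, 0.063 ]))]
scene lever_left_pad [(array([235.6, 199.7]), 0.52, array([0.5856, 0.0699, 0.063 ]))]
scene lever_right_pad [(array([244.6, 194.4]), 0.62, array([0.6045, 0.0173, 0.063 ]))]
scene jaw_mouth [(array([226.8, 192.7]), 0.88, array([0.6528, 0.0779, 0.063 ]))]
scene card_edge [(array([213.4, 188.3]), 0.54, array([0.7131, 0.1133, 0.063 ]))]
scene knob_grip []
scene carriage [(array([229.3, 208.7]), 0.77, array([0.6225, 0.0827, 0.    ]))]
scene card [(array([210.3, 191.4]), 0.57, array([0.7667, 0.1064, 0.016 ]))]
top levers_mid [(array([250.9, 192.3]), 0.73, array([0.5745, 0.0681, 0.063 ]))]
top lever_left_pad [(array([242. , 192.2]), 0.43, array([0.5747, 0.0986, 0.063 ]))]
top lever_right_pad [(array([259.1, 191.2]), 0.47, array([0.5784, 0.0399, 0.063 ]))]
top jaw_mouth [(array([248. , 169.6]), 0.66, array([0.6531, 0.0785, 0.063 ]))]
top card_edge [(array([242.3, 153.1]), 0.52, array([0.7106, 0.0986, 0.063 ]))]
top knob_grip [(array([332.6, 180. ]), 0.57, array([ 0.6184, -0.2137,  0.063 ]))]
top carriage [(array([245.2, 180.4]), 0.73, array([0.6227, 0.0893, 0.    ]))]
top card [(array([238.8, 145.1]), 0.54, array([0.7475, 0.1126, 0.016 ]))]
```

Request:
apply_moves(steps=[{"offset":[10,60,0],"twist":-0.15},{"offset":[20,120,0],"twist":-0.3},{"offset":[30,180,0],"twist":-0.45},{"offset":[40,240,0],"twist":-0.6},{"offset":[50,300,0],"twist":-0.75},{"offset":[60,360,0],"twist":-0.84},{"offset":[63,406,0],"twist":-0.84},{"offset":[63,406,-40],"twist":-0.84},{"offset":[63,406,-70],"twist":-0.84},{"offset":[63,406,-70],"twist":-0.84}], grip=80, grip_force=30)

```text
clock: 10.4
tool_pos: [0.575, 0.0683, 0.1297]
eef_rot: [-3.112, -0.424, 0.006]
contact_force: [0.3, 0.5, 0.4]
grip_width: 0.0799
```

Request:
apply_moves(steps=[{"offset":[0,0,-20],"twist":0},{"offset":[0,0,-40],"twist":0},{"offset":[0,0,-58],"twist":0},{"offset":[0,0,-69],"twist":0},{"offset":[0,0,-69],"twist":0},{"offset":[0,0,-69],"twist":0}])

```text
clock: 11.15
tool_pos: [0.5767, 0.0682, 0.0632]
eef_rot: [3.113, 0.424, 0.002]
contact_force: [-0.2, -0.7, -0.5]
grip_width: 0.0796
```

Request:
apply_moves(steps=[{"offset":[0,0,0],"twist":0},{"offset":[0,0,0],"twist":0},{"offset":[0,0,0],"twist":0}], grip=45)

```text
clock: 11.52
tool_pos: [0.5764, 0.0682, 0.0628]
eef_rot: [3.113, 0.424, 0.001]
contact_force: [-1.5, -0.8, 7.7]
grip_width: 0.0454
```

Contact at 45 mm is centred, with almost no lateral force. Next I'll squeeze fully.

Request:
apply_moves(steps=[{"offset":[0,-1,0],"twist":0},{"offset":[0,-1,0],"twist":0},{"offset":[0,-1,0],"twist":0},{"offset":[0,-1,0],"twist":0},{"offset":[0,-1,0],"twist":0},{"offset":[0,-1,0],"twist":0}], grip=0, grip_force=40)

```text
clock: 12.28
tool_pos: [0.5769, 0.0678, 0.0635]
eef_rot: [-3.112, -0.424, -0.003]
contact_force: [-2.3, 6.4, 16.5]
grip_width: 0.0175
```

```bash
python3 - <<'E'
from h import *
s=get_state();print(s["clock"],s["tool_pos"],s["eef_rot"],s["grip_width"],s["contact_force"])
cs={n:read_camera(n) for n in("scene","top")}
im=[]
for n,(x,y) in(("scene",(195,140)),("top",(215,125))):
    c=cs[n]
    im.append(cv2.resize(c["pixels"][y:y+90,x:x+66,::-1],None,fx=6,fy=6,interpolation=cv2.INTER_CUBIC))
cv2.imwrite("pics/k3.png",np.hstack(im))
E
```

```text
12.275 [0.57688366 0.06777643 0.06345099] [-3.11242919 -0.42384481 -0.00324159] 0.0175125490793301 [-2.31394094  6.35411965 16.54009317]
```

View pics/k3.png

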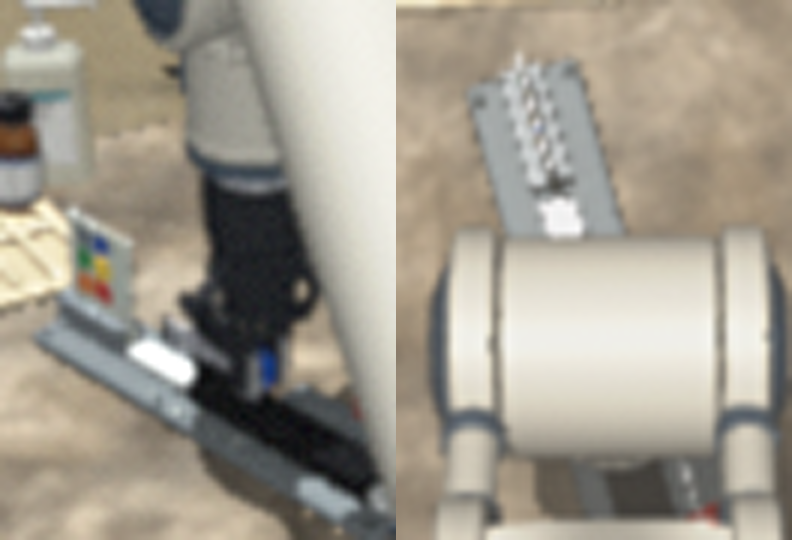

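Opening is 17.5 mm, so the clip is fully squeezed. In the scene crop the left jaw shows near (175,340) and the card's near bottom edge is near (130,310). Next I'll slide part of the way.

Request:
apply_moves(steps=[{"offset":[4,2,0],"twist":0},{"offset":[10,4,0],"twist":0},{"offset":[16,6,0],"twist":0},{"offset":[22,7,0],"twist":0},{"offset":[28,9,0],"twist":0},{"offset":[33,10,0],"twist":0},{"offset":[38,11.5,0],"twist":0},{"offset":[38,11.5,0],"twist":0},{"offset":[38,11.5,0],"twist":0}])

```text
clock: 13.5
tool_pos: [0.6155, 0.079, 0.0635]
eef_rot: [3.113, 0.424, 0.005]
contact_force: [1.0, 2.3, 11.8]
grip_width: 0.0175
```

```bash
cat > v.py <<'E'
import sys
from h import *
np.set_printoptions(precision=4,suppress=True)
s=get_state();print(s["clock"],s["tool_pos"],s["grip_width"],s["contact_force"])
cs={n:read_camera(n) for n in("scene","top")}
for n in cs:
  for l in("jaw_mouth","card_edge"):
    r=landmark_of(n,l); print(n,l,[(np.round(q["location"],1),round(q["p"],2),atz(cs[n],q["location"],.063)) for q in r[:1]])
c=cs["scene"]
A=cv2.resize(c["pixels"][165:225,200:255,::-1],None,fx=9,fy=9,interpolation=cv2.INTER_CUBIC)
B=cv2.resize(cs["top"]["pixels"][125:185,225:256,::-1],None,fx=9,fy=9,interpolation=cv2.INTER_CUBIC)
cv2.imwrite(f"pics/{sys.argv[1]}.png",np.hstack([A,B]))
E
python3 v.py s1
```

```text
13.5 [0.6155 0.079  0.0635] 0.01746710308696327 [ 1.0024  2.3202 11.752 ]
scene jaw_mouth [(array([217. , 186.6]), 0.78, array([0.7187, 0.0935, 0.063 ]))]
scene card_edge [(array([217.5, 191.5]), 0.55, array([0.6806, 0.1088, 0.063 ]))]
top jaw_mouth []
top card_edge []
```

View pics/s1.png

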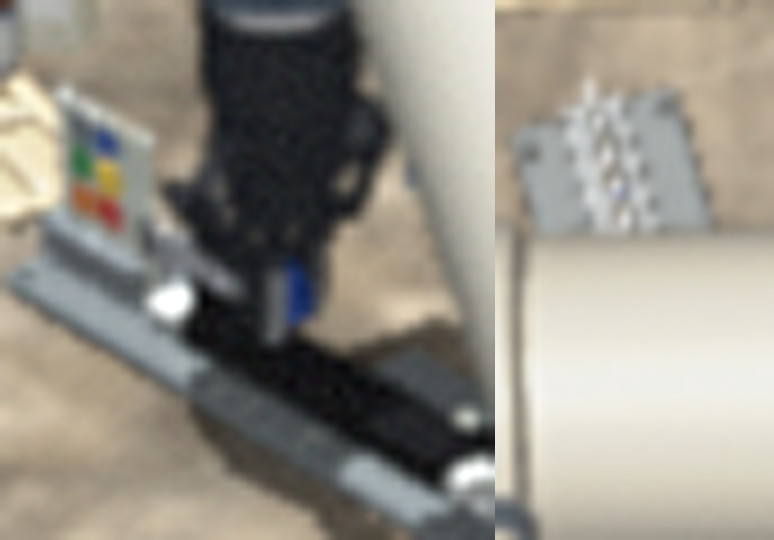

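```bash
python3 - <<'E'
from h import *
np.set_printoptions(precision=4,suppress=True)
c=read_camera("scene"); t=read_camera("top")
S=lambda x,y:((x+.5)/9-.5+200,(y+.5)/9-.5+165)
th=.27; u=np.array([np.cos(th),np.sin(th),0]); n=np.array([-u[1],u[0],0]); O=np.array([.5765,.0682,0]) # levers_mid initial
def pl(c,uv,l):
    o,d=ray(c,uv); k=(l-(o-O)@n)/(d@n); p=o+k*d; return (p-O)@u,p[2]
for k,xy,l in(("topnear",(153,134),.0015),("topfar",(62,88),.0015),("edge bottom at block",(148,262),.0015),("edge mid",(150,200),.0015),
  ("jawtip",(158,228),.014),("jawtip2",(152,222),.014),("blue mid",(298,292),-.009),("card blue sq",(107,140),.0015),("red sq",(110,214),.0015)): print(k,pl(c,S(*xy),l))
# top view in s1: card top edge
Tt=lambda x,y:((x-495+.5)/9-.5+225,(y+.5)/9-.5+125)
p=atz(t,Tt(588,85),.106); print("top-view far corner",(p-O)@u,(p-O)@n)
s=get_state()["tool_pos"];print("tool s",(s-O)@u,(s-O)@n)
# full-res contours: stand's far plate corners, predicted far plate end
for xy in((520,133),(690,92)): p=atz(t,Tt(*xy),.012);print("plate far",(p-O)@u,(p-O)@n)
E
```

```text
topnear (np.float64(0.12608546113981733), np.float64(0.11266973258804414))
topfar (np.float64(0.19438594359021139), np.float64(0.10983570776224572))
edge bottom at block (np.float64(0.13438884072738344), np.float64(0.03729270266088336))
edge mid (np.float64(0.13063964162034322), np.float64(0.07410539601613086))
jawtip (np.float64(0.11009806085470539), np.float64(0.07272520322381171))
jawtip2 (np.float64(0.11441401379548914), np.float64(0.07416730333503652))
blue mid (np.float64(0.03661273993457793), np.float64(0.06019977156132006))
card blue sq (np.float64(0.16141151864577935), np.float64(0.09450925727364334))
red sq (np.float64(0.1621002182857992), np.float64(0.05242895033054862))
top-view far corner 0.19963173789266803 0.0014779787094288145
tool s 0.04040083474208506 3.2360243307582485e-05
plate far 0.2084444055653394 0.03132901104910475
plate far 0.2066429883741663 -0.03826345959000514
```

The estimates put the card edge 9–20 mm ahead of the mouth. I'll advance 20 mm and look again.

Request:
apply_moves(steps=[{"offset":[4,1,0],"twist":0},{"offset":[8,2.2,0],"twist":0},{"offset":[12,3.3,0],"twist":0},{"offset":[16,4.4,0],"twist":0},{"offset":[19.3,5.3,0],"twist":0},{"offset":[19.3,5.3,0],"twist":0},{"offset":[19.3,5.3,0],"twist":0}])

```text
clock: 14.78
tool_pos: [0.6347, 0.0845, 0.0635]
eef_rot: [-3.113, -0.424, -0.005]
contact_force: [0.6, 3.4, 12.5]
grip_width: 0.0176
```

```bash
sed -i 's/^A=.*/A=cv2.resize(c["pixels"][170:206,203:240,::-1],None,fx=16,fy=16,interpolation=cv2.INTER_LANCZOS4)/; s/^B=.*//; s/np.hstack(\[A,B\])/A/' v.py; python3 v.py s2
```

```text
14.775 [0.6347 0.0845 0.0635] 0.01762733195042044 [ 0.5864  3.4145 12.5492]
scene jaw_mouth [(array([214.6, 184.9]), 0.52, array([0.7369, 0.0967, 0.063 ]))]
scene card_edge [(array([216.7, 188.4]), 0.43, array([0.7056, 0.1011, 0.063 ]))]
top jaw_mouth [(array([319. , 208.2]), 0.7, array([ 0.5208, -0.1659,  0.063 ]))]
top card_edge []
```

View pics/s2.png

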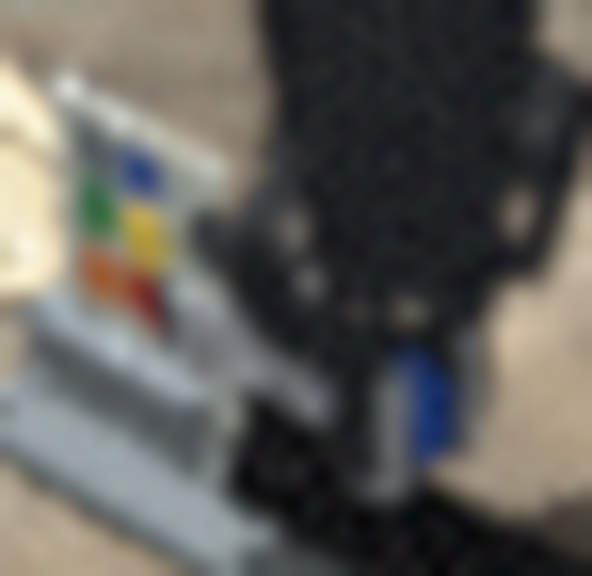

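```bash
python3 - <<'E'
from h import *
np.set_printoptions(precision=3,suppress=True)
c=read_camera("scene")
S=lambda x,y:((x+.5)/16-.5+203,(y+.5)/16-.5+170)
th=.27; u=np.array([np.cos(th),np.sin(th),0]); n=np.array([-u[1],u[0],0]); O=np.array([.5765,.0682,0])
def pl(uv,l):
    o,d=ray(c,uv); p=o+(l-(o-O)@n)/(d@n)*d; return np.array([(p-O)@u,p[2]])
for k,xy,ls in(("topnear",(228,168),[.0015]),("topfar",(62,80),[.0015]),("edgelow",(215,400),[.012,.0015]),("tip",(172,310),[.012,.014,.017]),("tip b",(185,345),[.012,.014,.017]),("lever blue",(432,405),[-.008]),("blue sq",(142,168),[.0015]),("yellow",(148,238),[.0015]),("red",(147,298),[.0015]),("green",(98,212),[.0015]),("orange",(100,275),[.0015])):
    print(k,[pl(S(*xy),l) for l in ls])
I=lambda s,l,z:(proj(c,O+s*u+l*n+np.array([0,0,z]))[0]+.5-[203,170])*16-.5
for e in(.127,.130,.134,.138): print("edge",e,I(e,.0015,.106),I(e,.0015,.063),I(e,.0015,.036),"far",I(e+.07,.0015,.106))
for m in(.12,.13,.14): print("tip s",m,I(m,.014,.063),I(m,.014,.052),I(m,.014,.074))
g=cv2.cvtColor(c["pixels"],cv2.COLOR_RGB2GRAY)
print(g[186:194,208:224])
E
```

```text
topnear [array([0.125, 0.11 ])]
topfar [array([0.195, 0.109])]
edgelow [array([0.122, 0.043]), array([0.135, 0.033])]
tip [array([0.139, 0.064]), array([0.136, 0.066]), array([0.132, 0.069])]
tip b [array([0.134, 0.055]), array([0.131, 0.057]), array([0.127, 0.06 ])]
lever blue [array([0.055, 0.063])]
blue sq [array([0.162, 0.095])]
yellow [array([0.161, 0.073])]
red [array([0.162, 0.053])]
green [array([0.182, 0.072])]
orange [array([0.183, 0.052])]
edge 0.127 [223.15  178.936] [229.387 316.077] [233.229 400.539] far [57.266 85.65 ]
edge 0.13 [215.889 174.853] [222.206 311.913] [226.097 396.326] far [50.319 81.743]
edge 0.134 [206.229 169.42 ] [212.653 306.372] [216.609 390.721] far [41.076 76.545]
edge 0.138 [196.593 164.002] [203.124 300.846] [207.145 385.129] far [31.855 71.36 ]
tip s 0.12 [210.79  342.658] [212.428 377.347] [209.142 307.757]
tip s 0.13 [186.822 328.639] [188.527 363.261] [185.106 293.806]
tip s 0.14 [163.004 314.709] [164.776 349.264] [161.221 279.944]
[[117 110 125 126 133 141 134 101  62  41  29  30  39  55  64  37]
 [117 106 106  88  88 119 153 141 105  54  28  30  35  63  89  54]
 [126 119 108  81  66 106 157 159 141  81  30  31  30  47  69  44]
 [145 141 134 106  73  82 127 145 147 106  53  30  25  35  39  35]
 [166 162 161 142 104  80 108 123 130 118  87  45  28  28  30  32]
 [149 174 187 164 139 107 112 113 118 123 113  80  50  33  29  32]
 [105 136 169 167 167 153 136 112 119 126 131 112  86  62  43  32]
 [ 86  97 115 135 166 172 160 132 128 132 132 116 107 103  78  49]]
```

The scene picture shows the left jaw tip at about (172,310), overlapping the card, whose near top corner is at (228,168). The separate measures put the mouth 4–15 mm past the edge, centred on about 9.5 mm. I'll add about 4.5 mm and recheck.

Request:
apply_moves(steps=[{"offset":[2,0.5,0],"twist":0},{"offset":[4,1.2,0],"twist":0},{"offset":[4.3,1.2,0],"twist":0},{"offset":[4.3,1.2,0],"twist":0},{"offset":[4.3,1.2,0],"twist":0}])

```text
clock: 15.75
tool_pos: [0.6386, 0.0857, 0.0635]
eef_rot: [-3.113, -0.424, -0.004]
contact_force: [-1.3, 2.8, 13.5]
grip_width: 0.0182
```

```bash
python3 v.py s3; python3 - <<'E'
import cv2,numpy as np
a=cv2.imread("pics/k2.png")[150:420,0:270]   # closed jaws, scene, 5.4x
b=cv2.imread("pics/s3.png")
cv2.imwrite("pics/cmp.png",np.hstack([cv2.resize(b,(400,390)),cv2.resize(a,(390,390))]))
E
```

```text
15.75 [0.6386 0.0857 0.0635] 0.01824480831175307 [-1.2808  2.8339 13.5463]
scene jaw_mouth [(array([214.9, 186.2]), 0.54, array([0.7261, 0.1002, 0.063 ]))]
scene card_edge [(array([217.6, 188.8]), 0.63, array([0.7007, 0.099 , 0.063 ]))]
top jaw_mouth []
top card_edge []
```

View pics/cmp.png

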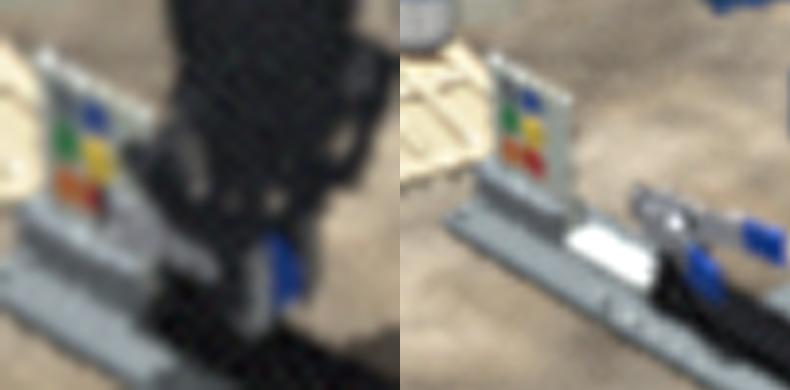

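```bash
python3 - <<'E'
from h import *
np.set_printoptions(precision=4,suppress=True)
c=read_camera("scene")
th=.27; u=np.array([np.cos(th),np.sin(th),0]); n=np.array([-u[1],u[0],0]); O=np.array([.5765,.0682,0])
def pl(uv,l):
    o,d=ray(c,uv); p=o+(l-(o-O)@n)/(d@n)*d; return np.array([(p-O)@u,p[2]])
S=lambda x,y:(((x-400)/1.444+.5)/5.4-.5+195,((150+y/1.444)+.5)/5.4-.5+140)
for k,xy,l in(("tip top",(632,192),0),("tip low",(635,215),0),("tip low",(635,215),.004),("tip top",(632,192),.004),("edge top",(572,97),0.0015),("edge63",(571,160),.0015),("edge bot",(569,210),.0015),("blueL",(706,272),.024),("blueR",(763,242),-.024)): print(k,l,pl(S(*xy),l))
s=get_state()["tool_pos"];print("tool",(s-O)@u,(s-O)@n)
I=lambda s,l,z:(proj(c,O+s*u+l*n+np.array([0,0,z]))[0]+.5-[203,170])*16-.5
g=c["pixels"][176:196,203:226].astype(int); print((g.max(2)-g.min(2)))
E
```

```text
tip top 0 [0.0792 0.0699]
tip low 0 [0.0774 0.0559]
tip low 0.004 [0.0726 0.0598]
tip top 0.004 [0.0745 0.0737]
edge top 0.0015 [0.1256 0.1111]
edge63 0.0015 [0.1289 0.0692]
edge bot 0.0015 [0.1327 0.0348]
blueL 0.024 [-0.0074  0.0693]
blueR -0.024 [0.0001 0.0633]
tool 0.06453119878904269 0.00025411379778079735
[[ 31  39  44  16   8   7   9  13  20  25  27  26  27  27  26  24  12   3
    8   4   7   5   6]
 [ 40  38  39  25   8   5   7   7  10  22  27  30  28  30  26  24   8   8
    6   4   6   2   4]
 [ 47  48  40  27   7   6   5   6   7  12  21  26  27  31  28  20   4   7
    8   6   7   7   7]
 [ 50  52  43  25   7   8  13  25  35  12  10  17  19  22  26  17   2   9
    4   8   5   3   6]
 [ 47  49  50  25   6  12  15  39  69  46   6  10  11  11  21  14   0   8
    8   9   4   5   5]
 [ 47  47  51  34  15  29  24  31  59  55  16   7  10  10  12   4   5   4
    3   2   4   8   6]
 [ 44  44  49  35  16  42  42  19  11   7  13   6   8   5   2   4   5   3
    1   9   3   5   5]
 [ 42  46  53  39  14  42  50  47  99  75  19   5   5   4   5   4   2   6
    2   1   4   6   5]
 [ 39  35  
[... 453 characters left out ...]
  4   3   0   2   4]
 [ 25   4  13  18  13   3  13  31  39  14   7   9  10   8   5   5   2   4
    2   7   1   1   2]
 [ 27   9   9  15  16  15   8   7   4   1   9   7   7   9   9   5   2   5
    6   6   7   5   8]
 [ 26  14   4  10  12  13  17  16   7   5   7   8   8   7   7   8   6   7
    7   4   4   7   3]
 [ 28  10   6   9   7  11  14  15  14  12  10   9   7   7   6   7   7   4
    6   2   7   3   7]
 [ 14   3  11  11   9   9  10   9  12  14  14  12   5   4   4   7   8   7
    7   4   7   5   4]
 [  9  12  13  11  10  10   9   4  10   9  14  13  11   6   3   4   7   6
    6   4   6   6   2]
 [ 13  14  13  13  12  11   7   9   7   8   9   8   8   6   4   3   1   5
    6   5   5   4   6]]
```

The closed-jaw reference gives an initial gap of 50–54 mm. The carriage has moved 64 mm, so the jaws reach about 12 mm past the edge. I'll nudge it 1.5 mm more and finish.

Request:
apply_moves(steps=[{"offset":[1.5,0.4,0],"twist":0},{"offset":[1.5,0.4,0],"twist":0},{"offset":[1.5,0.4,0],"twist":0},{"offset":[1.5,0.4,0],"twist":0}])

```text
clock: 16.6
tool_pos: [0.6402, 0.0861, 0.0635]
eef_rot: [-3.113, -0.424, -0.004]
contact_force: [-0.8, 3.6, 13.9]
grip_width: 0.0175
```

```bash
python3 - <<'E'
from h import *
c=read_camera("scene"); s=get_state()
print(s["clock"],s["tool_pos"],s["grip_width"],s["contact_force"])
hsv=cv2.cvtColor(c["pixels"],cv2.COLOR_RGB2HSV)[170:195,205:222]
k=cv2.cvtColor(cv2.imread("pics/scene0.png"),cv2.COLOR_BGR2HSV); k=cv2.resize(k,(512,384),interpolation=cv2.INTER_AREA)[170:195,205:222]
for nm,a in(("now",hsv),("start",k)):
    m=(a[...,0]>20)&(a[...,0]<32)&(a[...,1]>120)&(np.arange(17)>4); v,u=np.nonzero(m); print(nm,"yellow sq",u.mean()+205,v.mean()+170,len(u))
job_done()
E
```

```text
16.65 [0.64015973 0.08609758 0.06351259] 0.017865389385180324 [-0.63770184  3.75351375 13.12848945]
now yellow sq 211.4 184.2 5
start yellow sq 211.5 184.5 4
the job is handed in; nothing more can be done
```

I turned the knob about 1.5 rad anticlockwise, squeezed both levers and slid the open clip about 66 mm along the rail. I handed in at 16.7 s, still holding the levers squeezed. No verdict was reported.

**Last checks**
- **Squeeze:** the fingers read 17.5–18 mm at a 40 N grip, which is fully squeezed. The sideways force was only about 4 N, so the pinch is near centre.
- **Card:** its yellow square is within 0.3 px of where it started, so the card has not visibly moved.
- **Knob:** a picture taken after the turn showed the bar across the rail. I did not check it again at the end.

**Where the measures disagreed**
- **Jaw reach:** the measures gave roughly 9 to 18 mm past the card's edge. My best estimate is 13–14 mm, inside the 7–21 mm window. I could not confirm it directly, because the arm hid the jaws from the top camera.
- **Knob grasp:** the first grasp was about 6 mm off along the bar, so the force rose to about 60 N at the stop before I eased it off.

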